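Pull-check a pot carrier's catch with the spring gauge

ROBOT

A 6-joint arm with a two-finger parallel gripper is mounted at the origin on the work surface. World frame = base frame: x ahead of the robot, y to its left, z up, the work surface at z = 0. Lengths are in m, angles in rad, forces in N, time in s.
With the tool pointing down it reaches from about 0.425 to 0.95 m from the base axis. Payload 3.5 kg.
Tool frame: the origin (TCP) lies midway between the tips of the shut fingers; the grasp point (between the pads) lies 19 mm behind it; z points along the fingers, y is the direction in which the jaws open and shut (so a half turn about z gives the same grasp; the last joint's range is limited). The gripper opens to 85 mm and grips with 20 to 120 N. Pads are 22 mm wide; open, the fingers measure 114 mm over their backs; the gripper's body (76 mm by 85 mm) begins 54 mm behind the grasp point. The pads swing forward as they close: fully open they stand 13 mm farther back than shut.
Start: joints at [-1.296, 0.286, 1.577, -0, 1.279, -0.15], TCP at [0.278, -0.615, 0.231] pointing down, gripper open.
Joint ranges: [-2.77, 2.77], [-0.9, 2.22], [0.21, 2.48], [-1.53, 4.67], [0.24, 2.81], [-2.84, 2.84]. Speed limits (rad/s): [2.79, 2.79, 3.14, 3.14, 3.14, 3.14].

INTERFACE

Orientations are given as a unit quaternion [x, y, z, w].
In Python, from plant import * gives the robot as it stands.
- The arm moves only by the shell command python3 -m jog 'ROWS' [FORCE]. ROWS is a JSON object of lists of equal length, an entry for each row: "travel": the shift along the world's x, y, z in mm, a list of three; "dr": the turn, a rotation vector about the world's x, y, z in degrees, a list of three; "jaw": the closure in counts, from 0 (fully open) to 255 (shut). In form: {"travel": [[x, y, z], ...], "dr": [[wx, wy, wz], ...], "jaw": [jaw, ...]}. A call has 1 to 5 rows; each row shifts and turns the commanded pose from where the row before left it; what a row does not reach is not made up. A row lasts 1/12 s, in which the tool goes at most 41.7 mm and 7.16 degrees, less where a joint would pass 70% of its speed; a pose out of reach is approached as far as the arm can. A call is refused whole if a number of a shift passes 41.7 or a number of a turn 7.16, either way. A call with a gripper value outside its range is refused whole. The fingers move at their own pace and stop on an object; FORCE is the grip in N (left out, the last holds). Time passes only in rows, so rows that do not move let the fingers close. It gives the time, the measured TCP pose, the force and the opening at its end, in the units of the state.
- get_state(): the state, without advancing time (a new reading comes with each control period).
- read_camera(name): name is "side" or "top" or "wrist"; returns the picture (420x560x3 uint8, red, green, blue); there is no depth.
- camera_info(name): a dict with "K" (3x3 intrinsics, pixels), "R" (3x3) and "t" (3): a world point X has camera coordinates R X + t; the wrist camera has in their place "mount" (4x4, takes a point from camera to tool coordinates, whose origin is the TCP and whose axes are the flange's). Camera axes: x right, y down, z forward; pixel columns grow to the right and rows downward; lengths in m; the calibration is good to about 2 mm. A picture is of the moment at which its call begins: read the wrist's pose just before it. camera_info takes no time and is no camera call.
- sign_off(): hands the job in, once; it reports no verdict.
The state is a dict: "time": time; "qpos": joint angles; "dq": joint speeds; "joint_efforts": joint torques, N m; "eef_pos": TCP position; "tcp_rot": TCP orientation; "contact_force": force on the tool from outside, world axes, zero at the start; "wrist_torque": the same for the moment, N m; "opening": opening from 0.0 (shut) to 1.0 (fully open).
Only numpy, scipy, OpenCV 4.12 (cv2) and the standard library are available. Lean on these libraries where they do the work, as an engineer would, in place of code of your own. Each camera call takes 0.05 s, during which the arm holds its last target. There are 200 camera calls.

TASK

Prove that the safety catch of the docking frame holds the pot carrier: hang the hook of the yellow spring gauge on the carrier's bail and pull straight out, in line with the frame, until the mouth of the gauge's case stands in the red 10 N band of its barrel, not past it, and keep it there for two seconds. Then unhook the gauge and lay it flat back in its grey tray, without disturbing the pots, the lid, the wrench or the bottle.

Things in the scene. Friction and masses are not known exactly. Their poses are not given: they have to be found in the camera images.
- gauge: Loose pull spring gauge, about 0.2 kg: yellow case 130 mm long (its x), 26 wide (y), 40 high (z), black grip panels. Origin: centre of the case, half-way up. +x points to the mouth, where barrel and hook come out; z is up. A ring ends 92 mm behind the origin. It starts flat in the tray, hook end roughly to the world's +y. Gripped across its width with 40 N or more it does not slip.
- barrel (a joint): How far the gauge's 16 mm silver barrel is drawn out of the case, m: 0 home, 0.060 the very end. A spring pulls it home: it moves from 0.5 N on, then 4 mm for each N, so 0.038 is 10 N. Black rings stand at 2, 4, 6, 8, 12 and 14 N; the red band, 9 to 11 N, passes the mouth from 0.034 to 0.042.
- hook (a point): Seat of the gauge's hook: where a bar's centre lies when pulled. Barrel home, it is 105.5 mm ahead (+x) of the case's centre and 6.5 mm below; it moves with the barrel. The hook, 5 mm wire, runs along the gauge's axis from 80 to 112 mm ahead of the case's centre, then straight down to 17.5 mm below the axis: lower it over a bar from above, its tip beyond the bar.
- dock: Blue steel docking frame, fixed, 250 mm (its x) by 200 (y), channels 68 mm high, grey catch housing with red tab at the back. Origin: centre of its underside. Its front with the bail faces its -x (roughly the world's -y). It holds a steel carrier of four pots, 144 mm high, that slides along x: pulled, it comes out freely (1.5 N) by 0 to 35 mm, unknown at the start, until the safety catch stops it.
- bail (a point): Centre of the bar of the carrier's bail: a level black bar 8 mm thick and 110 mm long, along the frame's y, 70 mm above the table, with a free gap of 37 mm between it and the carrier's front plate behind it. It moves with the carrier.
- tray: Grey tool tray with a black rubber mat, fixed, 330 mm (its x) by 200 mm (y), rim 14 mm high, walls 4 mm. Origin: centre of its underside; the mat, on which the gauge lies, is 6 mm above it.
- pot_a: Bystander: closed stainless dyeing pot standing on the table, 80 mm over its rim, 122 mm high; origin at the centre of its underside.
- pot_b: Bystander: another such pot.
- pot_c: Bystander: another such pot.
- lid: Bystander: loose steel pot lid lying flat, 80 mm across, 18 mm high; origin at the centre of its underside.
- wrench: Bystander: steel wrench 170 mm long lying on the table.
- bottle: Bystander: white plastic bottle, 60 mm across, 150 mm high; origin at the centre of its underside.
Things that resemble listed ones, but are neither listed nor needed, are in the scene too. Several things have the shape of the gauge; the one meant has the colours described above.

How it is judged:
By the outcome, as a careful person would: the job done as asked, in the order asked, and still so for the second after the job is handed in, with the robot touching nothing.
It also fails if it takes over 58 s, if anything falls off the work surface, if the arm or the gripper's body presses on something with over 40 N, if the wrist force passes 120 N, or if a joint passes its speed limit or range.

## Working session

There is one attempt and no reset: what is moved stays moved. The work goes in short steps, Python scripts to look and compute and a shell command to move; the robot and the scene stay as the last step left them, time stands still between calls to the robot, and variables do not carry over. Pictures are saved under pics/ and viewed, about 8 in all and at most 12, crops included, and the job is handed in when it is done.

```bash
mkdir -p pics; ls; python3 - <<'E'
from plant import *
import cv2,json
s=get_state();print({k:np.round(v,3).tolist() if 0 else v for k,v in s.items()})
for n in ("top","side","wrist"):
    im=read_camera(n);cv2.imwrite(f"pics/{n}0.png",im[:,:,::-1]);print(n,{k:v for k,v in camera_info(n).items()})
E
```

```text
pics
{'time': 0.0, 'qpos': array([-1.29600701e+00,  2.87162596e-01,  1.57819400e+00,  2.91754364e-05,
        1.27860065e+00, -1.49924964e-01]), 'dq': array([-7.06968399e-04, -8.43212488e-05, -7.80075053e-04,  3.80546922e-04,
       -1.92499920e-04,  2.22147460e-03]), 'joint_efforts': array([-1.45346425e-03, -4.05988276e+01, -2.92625874e+01, -2.70280798e-04,
        5.82113615e-03,  3.81891979e-06]), 'eef_pos': array([ 0.27803831, -0.61434898,  0.22994002]), 'tcp_rot': array([ 9.77537034e-01,  2.10760405e-01, -5.98281990e-05, -1.18086451e-03]), 'contact_force': array([-0.0652803 , -0.9086784 , -0.06672074]), 'wrist_torque': array([-0.01632838, -0.01699863, -0.00363373]), 'opening': 1.0014267272660635}
top {'K': array([[514.00029322,   0.        , 272.98456533],
       [  0.        , 514.00029322, 208.5404699 ],
       [  0.        ,   0.        ,   1.        ]]), 'R': array([[-0.02423063, -0.99968664,  0.00628503],
       [-0.98357182,  0.02271414, -0.17908252],
       [ 0.17888364, -0.01052106, -0.98381398]]), 't': array([0.02066093, 0.49297085, 1.41716915])}
side {'K': array([[411.
[... 161 characters left out ...]
935946, -0.49391478,  0.01619638],
       [-0.35171993,  0.59538897, -0.72236076],
       [ 0.34714151, -0.63368775, -0.6913267 ]]), 't': array([0.46401221, 0.20063321, 1.06600625])}
wrist {'K': array([[312.88375261,   0.        , 282.6241378 ],
       [  0.        , 312.88375261, 210.87585833],
       [  0.        ,   0.        ,   1.        ]]), 'mount': array([[ 9.86182485e-04, -9.64634076e-01, -2.63590832e-01,
         6.66771185e-02],
       [ 9.99999500e-01,  9.94478809e-04,  1.01952882e-04,
         1.80814829e-04],
       [ 1.63788272e-04, -2.63590801e-01,  9.64634575e-01,
        -1.43385136e-01],
       [ 0.00000000e+00,  0.00000000e+00,  0.00000000e+00,
         1.00000000e+00]])}
```

View pics/top0.png

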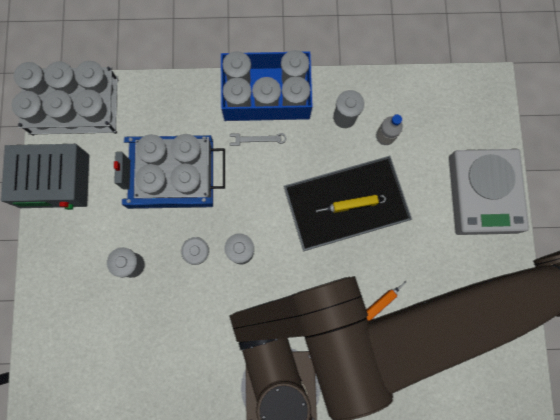

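View pics/side0.png

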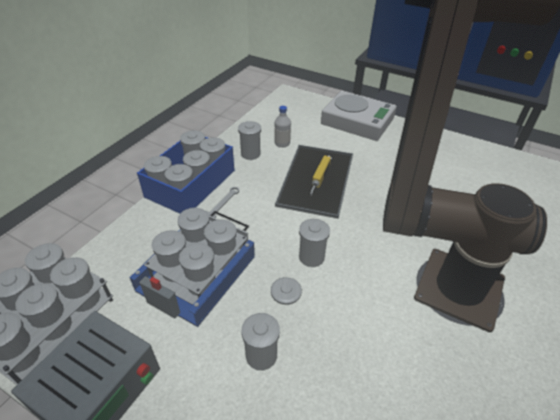

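```bash
cat > h.py <<'E'
from plant import *
import numpy as np, cv2
from scipy.spatial.transform import Rotation as Ro
def cam(n,st=None):
    c=camera_info(n)
    if n!="wrist": return c["K"],c["R"],c["t"]
    T=np.eye(4);T[:3,:3]=Ro.from_quat(st["tcp_rot"]).as_matrix();T[:3,3]=st["eef_pos"]
    M=np.linalg.inv(T@c["mount"]);return c["K"],M[:3,:3],M[:3,3]
def px2w(C,uv,z):
    K,R,t=C;d=R.T@np.linalg.inv(K)@np.array([*uv,1.]);o=-R.T@t
    return o+d*(z-o[2])/d[2]
def w2px(C,X):
    K,R,t=C;p=K@(R@np.asarray(X)+t);return p[:2]/p[2]
def yellow(im,lo=(22,120,90),hi=(34,255,255)):
    m=cv2.inRange(cv2.cvtColor(im,cv2.COLOR_RGB2HSV),lo,hi)
    return max(cv2.findContours(m,0,1)[0],key=cv2.contourArea)
def line_ends(C,c,z):
    W=np.array([px2w(C,p,z)[:2] for p in c[:,0].astype(float)]);m=W.mean(0)
    r=cv2.minAreaRect((W*1000).astype(np.float32));return r
E
python3 - <<'E'
from h import *
im=cv2.imread("pics/top0.png")[:,:,::-1].copy()
C=cam("top");c=yellow(im);print(line_ends(C,c,.046),c[:,0].min(0),c[:,0].max(0))
for n,uv,z in [("bailA",(224,149),.07),("bailB",(224,189),.07),("hook",(317,211),.026),("ring",(385,199),.026),("mouth",(332,208.5),.04)]: print(n,px2w(C,uv,z).round(4))
for n,uv in [("dockA",(213,136)),("dockB",(214,206)),("dockC",(131,208)),("dockD",(130,137))]: print(n,px2w(C,uv,.068).round(4))
for uv in [(285,185),(389,158),(411,216),(303,249)]: print("tray",px2w(C,uv,.014).round(4))
a=cv2.resize(im[120:220,100:233],None,fx=6,fy=6,interpolation=3);cv2.imwrite("pics/dock.png",a[:,:,::-1])
E
```

```text
((504.84857177734375, -226.53468322753906), (26.0976505279541, 129.43460083007812), 9.125880241394043) [333 195] [378 210]
bailA [0.6644 0.1447 0.07  ]
bailB [0.5477 0.1456 0.07  ]
hook [ 0.4866 -0.1177  0.026 ]
ring [ 0.5172 -0.316   0.026 ]
mouth [ 0.4904 -0.1595  0.04  ]
dockA [0.7045 0.1761 0.068 ]
dockB [0.5001 0.174  0.068 ]
dockC [0.4997 0.4056 0.068 ]
dockD [0.7067 0.4137 0.068 ]
tray [ 0.5681 -0.0282  0.014 ]
tray [ 0.643  -0.3385  0.014 ]
tray [ 0.4676 -0.3911  0.014 ]
tray [ 0.3791 -0.0744  0.014 ]
```

View pics/dock.png

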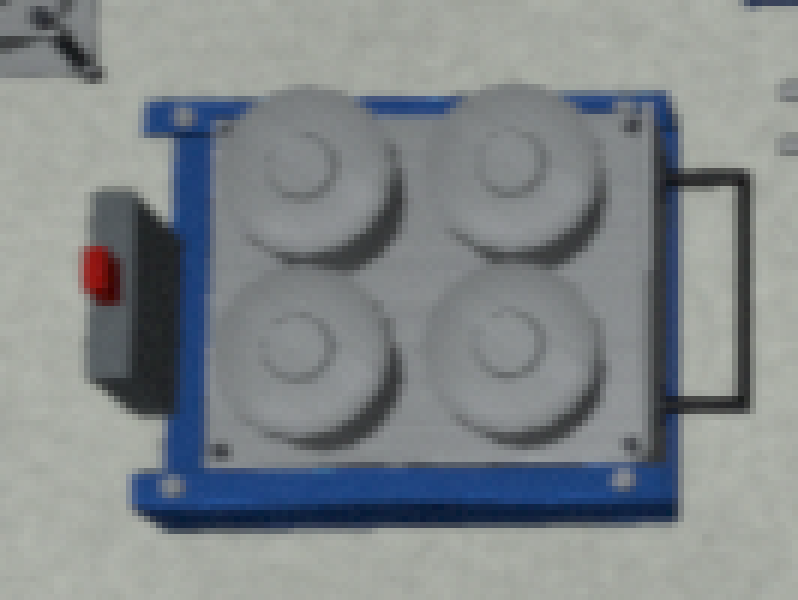

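```bash

R='[20,34,-8]'
python3 -m jog '{"travel":[[20,34,-8],[20,34,-8],[20,34,-8],[20,34,-8],[20,34,-8]],"dr":[[0,0,6.8],[0,0,6.8],[0,0,6.8],[0,0,6.8],[0,0,6.8]],"jaw":[0,0,0,0,0]}' 60
python3 -m jog '{"travel":[[20,34,-8],[20,34,-8],[20,34,-8],[20,34,-8],[20,34,-8]],"dr":[[0,0,6.8],[0,0,6.8],[0,0,6.8],[0,0,6.8],[0,0,6.8]],"jaw":[0,0,0,0,0]}'
python3 -m jog '{"travel":[[22,38,0],[5,10,0],[0,0,0]],"dr":[[0,0,6.8],[0,0,0],[0,0,0]],"jaw":[0,0,0]}'
python3 - <<'E'
from h import *
s=get_state();R=Ro.from_quat(s["tcp_rot"]).as_matrix();print(s["time"],s["eef_pos"].round(4),R.round(3).tolist(),s["contact_force"].round(2))
im=read_camera("wrist");cv2.imwrite("pics/w1.png",im[:,:,::-1])
C=cam("wrist",s);c=yellow(im);print(line_ends(C,c,.046),c[:,0].min(0),c[:,0].max(0))
t=read_camera("top");C=cam("top");c=yellow(t);print(line_ends(C,c,.046))
for n,uv,z in [("pot",(240,245),.122),("pot",(349,98),.122),("bottle",(397,120),.15),("bail",(224,169),.07)]:print(n,px2w(C,uv,z).round(3))
E
```

```text
time: 0.57
eef_pos: [0.3786, -0.4431, 0.1905]
tcp_rot: [0.872, 0.49, 0.0, -0.0]
contact_force: [1.4, -0.4, -0.2]
opening: 1.001
time: 0.98
eef_pos: [0.4787, -0.2731, 0.1508]
tcp_rot: [0.691, 0.723, -0.0, -0.0]
contact_force: [1.4, -0.2, -0.4]
opening: 1.005
time: 1.23
eef_pos: [0.5049, -0.2261, 0.1509]
tcp_rot: [0.647, 0.762, 0.0, -0.001]
contact_force: [0.1, -1.1, -0.6]
opening: 1.001
1.2333 [ 0.5049 -0.2261  0.1509] [[-0.162, 0.987, -0.001], [0.987, 0.162, 0.001], [0.001, -0.001, -1.0]] [ 0.08 -1.07 -0.6 ]
((506.3329162597656, -227.9698486328125), (26.107589721679688, 127.6274185180664), 9.084622383117676) [268 132] [301 282]
((504.09039306640625, -167.81446838378906), (10.220261573791504, 16.14612579345703), 54.512691497802734)
pot [0.383 0.1   0.122]
pot [ 0.789 -0.211  0.122]
bottle [ 0.711 -0.334  0.15 ]
bail [0.606 0.145 0.07 ]
```

View pics/w1.png

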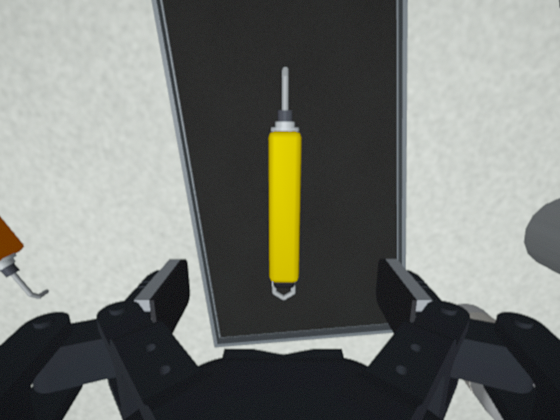

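```bash

python3 -m jog '{"travel":[[1,-2,-35],[0,0,-35],[0,0,-30],[0,0,-25],[0,0,-12]],"dr":[[0,0,0],[0,0,0],[0,0,0],[0,0,0],[0,0,0]],"jaw":[60,60,60,60,60]}' 60
python3 -m jog '{"travel":[[0,0,0],[0,0,0],[0,0,0],[0,0,0],[0,0,0]],"dr":[[0,0,0],[0,0,0],[0,0,0],[0,0,0],[0,0,0]],"jaw":[255,255,255,255,255]}' 60
python3 -m jog '{"travel":[[0,0,0],[0,0,0],[0,0,0],[0,0,0],[0,0,10]],"dr":[[0,0,0],[0,0,0],[0,0,0],[0,0,0],[0,0,0]],"jaw":[255,255,255,255,255]}' 60
```

```text
time: 1.75
eef_pos: [0.5022, -0.2315, 0.0107]
tcp_rot: [0.65, 0.76, -0.0, -0.003]
contact_force: [-0.6, 0.3, -2.0]
opening: 0.763
time: 2.17
eef_pos: [0.5066, -0.2324, 0.0167]
tcp_rot: [0.648, 0.761, -0.0, 0.002]
contact_force: [-0.8, -1.6, 3.1]
opening: 0.297
time: 2.58
eef_pos: [0.5043, -0.2303, 0.0237]
tcp_rot: [0.649, 0.761, -0.0, -0.001]
contact_force: [-0.3, -0.3, -2.7]
opening: 0.293
```

```bash

python3 -m jog '{"travel":[[0,0,30],[0,0,35],[4,8,25],[12,30,10],[14,35,0]],"dr":[[0,0,0],[0,0,0],[0,0,-1.2],[0,0,-2],[0,0,-2]],"jaw":[255,255,255,255,255]}' 60
python3 -m jog '{"travel":[[14,35,0],[14,38,0],[14,38,0],[14,36,0],[14,28,0]],"dr":[[0,0,-2],[0,0,-2],[0,0,0],[0,0,0],[0,0,0]],"jaw":[255,255,255,255,255]}' 60
python3 -m jog '{"travel":[[0,10,0],[0,0,0],[0,0,0]],"dr":[[0,0,0],[0,0,0],[0,0,0]],"jaw":[255,255,255]}' 60
python3 - <<'E'
from h import *
s=get_state();R=Ro.from_quat(s["tcp_rot"]).as_matrix();print(s["time"],s["eef_pos"].round(4),R.round(3).tolist(),s["contact_force"].round(2))
im=read_camera("wrist");cv2.imwrite("pics/w2.png",im[:,:,::-1])
C=cam("wrist",s);c=yellow(im);print(line_ends(C,c,.156))
print("predicted bail ends",[w2px(C,[.606+d,.145,.07]).round() for d in (-.055,0,.055)])
E
```

```text
time: 3.0
eef_pos: [0.537, -0.1592, 0.1288]
tcp_rot: [0.684, 0.729, 0.001, 0.004]
contact_force: [1.8, -0.0, -2.2]
opening: 0.294
time: 3.42
eef_pos: [0.6043, 0.0206, 0.124]
tcp_rot: [0.707, 0.707, -0.0, -0.001]
contact_force: [-0.4, -0.8, -2.8]
opening: 0.293
time: 3.67
eef_pos: [0.6041, 0.0274, 0.1238]
tcp_rot: [0.707, 0.707, -0.001, -0.001]
contact_force: [-0.4, 0.5, -2.9]
opening: 0.295
3.6667 [0.6041 0.0274 0.1238] [[-0.001, 1.0, -0.002], [1.0, 0.001, -0.0], [-0.0, -0.002, -1.0]] [-0.43  0.51 -2.93]
((604.2867431640625, 48.82568359375), (24.089405059814453, 94.39595031738281), 0.042763907462358475)
predicted bail ends [array([189.,  32.]), array([286.,  32.]), array([384.,  32.])]
```

View pics/w2.png

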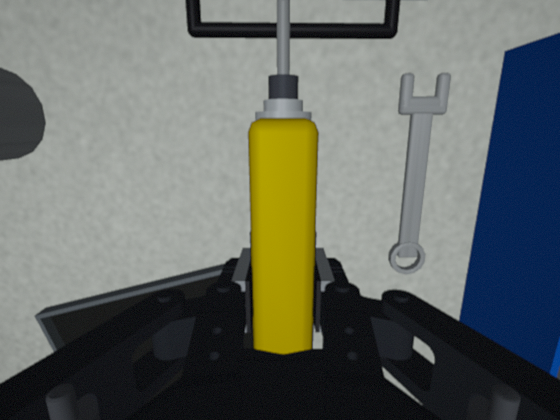

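```bash
python3 - <<'E'
from h import *
s=get_state();C=cam("wrist",s)
im=cv2.imread("pics/w2.png");g=im.max(2).astype(int)
P=[]
for u in list(range(205,265,3))+list(range(300,385,3)):
    r=np.where(g[15:45,u]<60)[0]+15
    if len(r)>2:P.append((u,r.mean()))
P=np.array(P);W=np.array([px2w(C,p,.07) for p in P]);k=np.polyfit(W[:,0],W[:,1],1);print(len(P),np.degrees(np.arctan(k[0])),np.polyval(k,.607),np.abs(np.polyval(k,W[:,0])-W[:,1]).max())
r=np.where(g[6:20,170:420].mean(0)<70)[0]+170;print(r)
for u in(r[0],r[-1]):print(px2w(C,(u,12),.07))
print(g[10,:][185:205],g[10][380:402])
E
```

```text
49 -0.36813928489977077 0.14489841038182777 0.0005861799913415566
[187 188 189 190 191 192 193 194 195 196 197 198 199 385 386 387 388 389
 390 391 392 393 394 395 396 397 398]
[0.55097281 0.15392825 0.07      ]
[0.66842833 0.15384364 0.07      ]
[137  81  26  19  21  33  41  42  32  23  21  17  16  12  28  93 148 160
 159 158] [157 158 160 155 118  56  19  11  20  20  26  36  46  45  31  21  19  12
  32  98 151 162]
```

```bash

python3 -m jog '{"travel":[[5.5,18,0],[0,0,-12],[0,0,-12],[0,0,-6],[0,0,0]],"dr":[[0,0,-0.4],[0,0,0],[0,0,0],[0,0,0],[0,0,0]],"jaw":[255,255,255,255,255]}' 60
python3 -m jog '{"travel":[[0,0,-6],[0,0,-4],[0,0,-4],[0,0,0]],"dr":[[0,0,0],[0,0,0],[0,0,0],[0,0,0]],"jaw":[255,255,255,255]}' 60
python3 -m jog '{"travel":[[0,0,-4],[0,0,-4],[0,0,-4],[0,0,0]],"dr":[[0,0,0],[0,0,0],[0,0,0],[0,0,0]],"jaw":[255,255,255,255]}' 60
python3 - <<'E'
from h import *
s=get_state();R=Ro.from_quat(s["tcp_rot"]).as_matrix();print(s["time"],s["eef_pos"].round(4),R.round(3).tolist(),s["contact_force"].round(2))
w=read_camera("wrist");d=read_camera("side")
u,v=w2px(cam("side"),[.61,.14,.07]).astype(int);print(u,v)
d=cv2.resize(d[v-50:v+50,u-65:u+65],(520,400),interpolation=3)
cv2.imwrite("pics/w3.png",np.hstack([w[:400,100:380],d])[:,:,::-1])
E
```

```text
time: 4.13
eef_pos: [0.6081, 0.044, 0.0909]
tcp_rot: [0.71, 0.704, -0.002, -0.002]
contact_force: [0.1, 0.1, -1.7]
opening: 0.292
time: 4.47
eef_pos: [0.61, 0.0449, 0.0793]
tcp_rot: [0.71, 0.704, -0.001, -0.001]
contact_force: [0.5, -0.1, -2.0]
opening: 0.295
time: 4.8
eef_pos: [0.6099, 0.0452, 0.0672]
tcp_rot: [0.71, 0.704, -0.001, -0.001]
contact_force: [-0.5, 0.9, -2.2]
opening: 0.298
4.8 [0.6099 0.0452 0.0672] [[0.008, 1.0, -0.002], [1.0, -0.008, 0.0], [0.0, -0.002, -1.0]] [-0.46  0.91 -2.2 ]
231 218
```

View pics/w3.png

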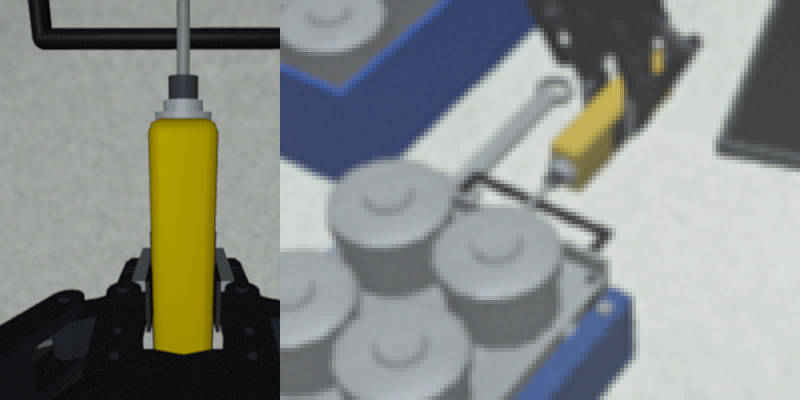

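```bash

python3 -m jog '{"travel":[[0,-4,0],[0,-4,0],[0,-4,0],[-0.1,-4,0],[0,0,0]],"dr":[[0,0,0],[0,0,0],[0,0,0],[0,0,0],[0,0,0]],"jaw":[255,255,255,255,255]}' 60
python3 -m jog '{"travel":[[0,-4,0],[0,-4,0],[0,-4,0],[-0.1,-4,0],[0,0,0]],"dr":[[0,0,0],[0,0,0],[0,0,0],[0,0,0],[0,0,0]],"jaw":[255,255,255,255,255]}' 60
cat > m.py <<'E'
from h import *
import sys
s=get_state();F=[s["contact_force"]]
w=read_camera("wrist");cv2.imwrite(f"pics/{sys.argv[1]}.png",w[:,:,::-1])
print(s["time"],s["eef_pos"].round(4),F[0].round(2))
hsv=cv2.cvtColor(w,cv2.COLOR_RGB2HSV);col=slice(278,288)
y=cv2.inRange(hsv,(22,120,90),(34,255,255))[:,col].mean(1);r=cv2.inRange(hsv,(0,120,60),(10,255,255))[:,col].mean(1)
print("mouth row",np.where(y>128)[0].min(),"red rows",np.where(r>128)[0])
print("grey profile",w[0:130:3,col].mean((1,2)).astype(int).tolist())
c=w[:,205:375].max(2).astype(int);d=(np.hstack([c[:,10:60],c[:,110:160]])<60).mean(1);print("bar rows",np.where(d>.7)[0])
E
python3 m.py w4
```

```text
time: 5.32
eef_pos: [0.6106, 0.0285, 0.0685]
tcp_rot: [0.71, 0.704, 0.0, -0.0]
contact_force: [1.0, 2.0, -2.5]
opening: 0.296
time: 5.73
eef_pos: [0.6105, 0.0122, 0.0684]
tcp_rot: [0.71, 0.704, -0.0, 0.0]
contact_force: [-0.2, 1.9, -0.5]
opening: 0.297
5.7333 [0.6105 0.0122 0.0684] [-0.21  1.87 -0.49]
mouth row 119 red rows []
grey profile [118, 118, 118, 119, 119, 119, 119, 119, 119, 120, 120, 120, 120, 120, 121, 120, 121, 121, 120, 121, 122, 74, 62, 61, 62, 62, 62, 62, 62, 109, 162, 161, 161, 161, 161, 162, 162, 163, 164, 141, 76, 92, 99, 105]
bar rows [  0   1   2   3   4   5   6   7   8   9  10  11 289 290 291 292 293 294
 295 296 297 298 299 300 301 302 303 304 305 306 307 308 309 310 311 312
 313 314 315 316 317 318 319 320 321 322 323 324 325 326 327 328 329 330
 331 332 333 334 335 336 337 338 339 340 341 342 343 344 345 346 347 348
 349 350 351 352 353 354 355 356 357 358 359 360 361 362 363 364 365 366
 367 368 369 370 371 372 373 374 375 376 377 378 379 380 381 382 383 384
 385 386 387 388 389 390 391 392 393 394 395 396 397 398 399 400 401 402
 403 404 405 406 407 408 409 410 411 412 413 414 415 416 417 418 419]
```

```bash

python3 -m jog '{"travel":[[0,-4,0],[0,-4,0],[0,-4,0],[-0.1,-4,0],[0,0,0]],"dr":[[0,0,0],[0,0,0],[0,0,0],[0,0,0],[0,0,0]],"jaw":[255,255,255,255,255]}' 60
python3 m.py w5 | grep -v bar
```

```text
time: 6.2
eef_pos: [0.6102, -0.003, 0.0682]
tcp_rot: [0.71, 0.704, 0.0, -0.0]
contact_force: [0.4, 4.9, -2.1]
opening: 0.294
6.2 [ 0.6102 -0.003   0.0682] [ 0.37  4.87 -2.09]
mouth row 119 red rows []
grey profile [121, 121, 121, 122, 122, 124, 67, 62, 62, 62, 62, 62, 63, 63, 77, 163, 163, 163, 163, 163, 164, 164, 164, 164, 164, 164, 165, 55, 142, 165, 165, 165, 165, 165, 142, 51, 166, 167, 168, 138, 80, 94, 102, 108]
 307 308 309 310 311 312 313 314 315 316 317 318 319 320 321 322 323 324
 325 326 327 328 329 330 331 332 333 334 335 336 337 338 339 340 341 342
 343 344 345 346 347 348 349 350 351 352 353 354 355 356 357 358 359 360
 361 362 363 364 365 366 367 368 369 370 371 372 373 374 375 376 377 378
 379 380 381 382 383 384 385 386 387 388 389 390 391 392 393 394 395 396
 397 398 399 400 401 402 403 404 405 406 407 408 409 410 411 412 413 414
 415 416 417 418 419]
```

```bash

python3 -m jog '{"travel":[[0,-3,0],[0,-3,0],[0,-3,0],[-0.1,-3,0],[0,0,0]],"dr":[[0,0,0],[0,0,0],[0,0,0],[0,0,0],[0,0,0]],"jaw":[255,255,255,255,255]}' 60
python3 m.py w6 | head -3
python3 -m jog '{"travel":[[0,-2,0],[0,-2,0],[0,0,0],[0,0,0]],"dr":[[0,0,0],[0,0,0],[0,0,0],[0,0,0]],"jaw":[255,255,255,255]}' 60
python3 m.py w7 | head -3
```

```text
time: 6.67
eef_pos: [0.61, -0.0138, 0.068]
tcp_rot: [0.71, 0.704, 0.001, -0.001]
contact_force: [1.8, 8.4, -1.2]
opening: 0.295
6.6667 [ 0.61   -0.0138  0.068 ] [ 1.84  8.36 -1.22]
mouth row 119 red rows []
grey profile [62, 62, 62, 100, 164, 163, 163, 164, 164, 164, 164, 165, 165, 165, 166, 166, 128, 52, 167, 167, 167, 167, 167, 168, 130, 70, 169, 168, 168, 168, 168, 171, 66, 146, 169, 169, 169, 170, 171, 141, 82, 97, 104, 110]
time: 7.05
eef_pos: [0.6099, -0.0172, 0.0679]
tcp_rot: [0.71, 0.704, 0.001, -0.001]
contact_force: [1.5, 8.7, -3.0]
opening: 0.295
7.05 [ 0.6099 -0.0172  0.0679] [ 1.52  8.66 -3.03]
mouth row 119 red rows []
grey profile [160, 162, 163, 163, 164, 164, 165, 164, 165, 165, 165, 166, 169, 65, 103, 168, 167, 168, 168, 168, 170, 78, 107, 170, 169, 169, 169, 169, 170, 57, 150, 170, 169, 170, 170, 170, 133, 155, 172, 142, 82, 98, 104, 110]
```

```bash

python3 -m jog '{"travel":[[0,-1.5,0],[0,-1.5,0],[0,-1.5,0],[0,0,0],[0,0,0]],"dr":[[0,0,0],[0,0,0],[0,0,0],[0,0,0],[0,0,0]],"jaw":[255,255,255,255,255]}' 60
python3 m.py w8 | head -3
python3 -c "
import cv2
i=cv2.imread('pics/w8.png')[:150,220:350];cv2.imwrite('pics/w8c.png',cv2.resize(i,None,fx=4,fy=4,interpolation=3))"
```

```text
time: 7.52
eef_pos: [0.6098, -0.0212, 0.0678]
tcp_rot: [0.71, 0.704, 0.001, -0.002]
contact_force: [1.4, 9.6, -2.4]
opening: 0.295
7.5167 [ 0.6098 -0.0212  0.0678] [ 1.37  9.58 -2.4 ]
mouth row 119 red rows []
grey profile [164, 164, 164, 165, 165, 165, 166, 166, 165, 40, 145, 168, 168, 168, 168, 169, 171, 68, 105, 171, 169, 170, 170, 170, 172, 67, 144, 171, 170, 171, 171, 171, 167, 38, 172, 171, 172, 162, 173, 144, 84, 98, 106, 111]
```

View pics/w8c.png

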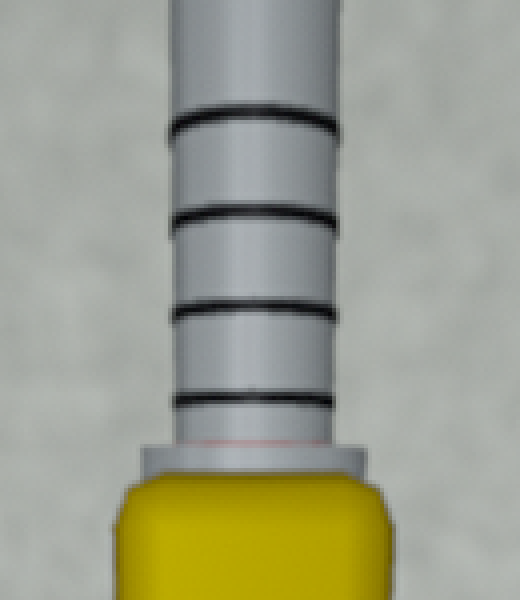

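```bash

python3 -m jog '{"travel":[[0,-1,0],[0,-1,0],[0,-0.5,0],[0,0,0],[0,0,0]],"dr":[[0,0,0],[0,0,0],[0,0,0],[0,0,0],[0,0,0]],"jaw":[255,255,255,255,255]}' 60
python3 m.py w9 | head -3
python3 -c "
from h import *
s=get_state();C=cam('wrist',s);p=s['eef_pos']
for dx,dz in((.065,.008+.0105),(.068,.0185),(.065,.0295),(.065,.0255)):print(dx,dz,w2px(C,p+[0,dx,dz]).round(1))
w=cv2.imread('pics/w9.png');print(w[84:122,276:290].mean(1).astype(int)[:, ::-1].tolist())"
```

```text
time: 7.98
eef_pos: [0.6098, -0.0235, 0.0678]
tcp_rot: [0.71, 0.704, 0.001, -0.002]
contact_force: [1.4, 10.1, -2.5]
opening: 0.291
7.9833 [ 0.6098 -0.0235  0.0678] [ 1.4  10.08 -2.47]
mouth row 119 red rows [105 106 107 108 109]
grey profile [164, 165, 165, 166, 166, 167, 135, 34, 168, 168, 168, 168, 169, 169, 168, 42, 150, 170, 170, 170, 170, 171, 170, 49, 151, 172, 171, 171, 172, 172, 154, 43, 172, 172, 173, 93, 71, 164, 174, 144, 85, 99, 106, 112]
0.065 0.018500000000000003 [280.6 129.1]
0.068 0.0185 [280.5 121.1]
0.065 0.0295 [280.4 129.3]
0.065 0.0255 [280.5 129.2]
[[164, 169, 173], [164, 170, 173], [164, 169, 173], [164, 170, 173], [165, 171, 174], [164, 170, 173], [147, 152, 156], [103, 107, 110], [51, 52, 55], [37, 38, 41], [85, 88, 92], [144, 150, 153], [164, 170, 174], [165, 171, 175], [165, 170, 174], [164, 170, 173], [164, 170, 174], [164, 171, 174], [164, 171, 175], [164, 163, 166], [165, 121, 124], [165, 56, 55], [164, 20, 14], [164, 22, 15], [165, 20, 14], [165, 46, 45], [166, 109, 111], [167, 158, 162], [167, 174, 178], [167, 175, 178], [167, 174, 178], [169, 175, 180], [166, 172, 177], [143, 145, 141], [119, 110, 69], [121, 105, 0], [136, 119, 0], [147, 129, 0]]
```

```bash
for i in 1 2 3 4 5 6 7; do
python3 -m jog '{"travel":[[0,0,0],[0,0,0],[0,0,0],[0,0,0],[0,0,0]],"dr":[[0,0,0],[0,0,0],[0,0,0],[0,0,0],[0,0,0]],"jaw":[255,255,255,255,255]}' 60 | grep -E "time|force"; done
python3 m.py w10 | head -2
```

```text
time: 8.45
contact_force: [1.8, 9.1, -2.4]
time: 8.87
contact_force: [0.8, 10.5, -2.1]
time: 9.28
contact_force: [1.1, 10.0, -2.3]
time: 9.7
contact_force: [1.8, 10.3, -2.7]
time: 10.12
contact_force: [1.0, 9.7, -1.6]
time: 10.53
contact_force: [1.6, 9.6, -3.2]
time: 10.95
contact_force: [1.0, 10.6, -2.5]
10.95 [ 0.6097 -0.0234  0.0678] [ 0.99 10.57 -2.46]
mouth row 119 red rows [105 106 107 108 109]
```

```bash

python3 -m jog '{"travel":[[0.1,8,0],[0,10,0],[0.1,10,0],[0.1,10,0],[0,5,0]],"dr":[[0,0,0],[0,0,0],[0,0,0],[0,0,0],[0,0,0]],"jaw":[255,255,255,255,255]}' 60
python3 -m jog '{"travel":[[0,5,0],[0,0,0],[0,0,0],[0,0,0]],"dr":[[0,0,0],[0,0,0],[0,0,0],[0,0,0]],"jaw":[255,255,255,255]}' 60
python3 m.py w11 | grep -v " 3[0-9][0-9] 3"
python3 -m jog '{"travel":[[0,0,5],[0,0,5],[0,0,5],[0,0,5],[0,0,0]],"dr":[[0,0,0],[0,0,0],[0,0,0],[0,0,0],[0,0,0]],"jaw":[255,255,255,255,255]}' 60
```

```text
time: 11.42
eef_pos: [0.6105, 0.0174, 0.0685]
tcp_rot: [0.709, 0.705, -0.001, 0.001]
contact_force: [0.2, -1.2, -1.5]
opening: 0.3
time: 11.75
eef_pos: [0.6105, 0.0214, 0.0683]
tcp_rot: [0.71, 0.704, -0.0, 0.0]
contact_force: [-0.6, -0.4, -2.0]
opening: 0.295
11.75 [0.6105 0.0214 0.0683] [-0.58 -0.45 -2.  ]
mouth row 119 red rows []
grey profile [112, 117, 117, 117, 117, 118, 118, 118, 118, 119, 119, 119, 120, 119, 119, 119, 119, 119, 120, 120, 120, 120, 120, 120, 120, 64, 62, 61, 61, 62, 61, 62, 59, 147, 160, 160, 160, 161, 162, 140, 76, 91, 98, 104]
bar rows [ 16  17  18  19  20  21  22  23  24  25  26  27  28  29  30  31  32  33
 412 413 414 415 416 417 418 419]
time: 12.22
eef_pos: [0.6117, 0.0218, 0.0903]
tcp_rot: [0.71, 0.704, 0.001, 0.001]
contact_force: [0.1, 0.2, -1.1]
opening: 0.296
```

```bash

python3 -m jog '{"travel":[[0,0,25],[-5,-10,15],[-15,-35,0],[-15,-35,0],[-15,-35,0]],"dr":[[0,0,0],[0,0,0],[0,0,1.6],[0,0,1.6],[0,0,1.6]],"jaw":[255,255,255,255,255]}' 60
python3 -m jog '{"travel":[[-15,-35,0],[-15,-35,0],[-15,-35,0],[-15,-30,0],[-10,0,0]],"dr":[[0,0,1.6],[0,0,1.6],[0,0,1.6],[0,0,0],[0,0,0]],"jaw":[255,255,255,255,255]}' 60
python3 -m jog '{"travel":[[0,0,-35],[0,0,-30],[0,0,-20],[0,0,-10],[0,0,0]],"dr":[[0,0,0],[0,0,0],[0,0,0],[0,0,0],[0,0,0]],"jaw":[255,255,255,255,255]}' 60
python3 m.py w12 | head -2
python3 -c "
from h import *
t=read_camera('top');s=read_camera('side');cv2.imwrite('pics/a12.png',np.hstack([t[100:270,90:450],s[100:270,100:400]])[:,:,::-1])"
```

```text
time: 12.63
eef_pos: [0.5602, -0.0937, 0.1292]
tcp_rot: [0.679, 0.735, 0.0, 0.001]
contact_force: [0.9, -0.7, -2.4]
opening: 0.297
time: 13.05
eef_pos: [0.4896, -0.233, 0.1293]
tcp_rot: [0.65, 0.76, -0.001, 0.002]
contact_force: [0.5, 0.7, -2.5]
opening: 0.294
time: 13.47
eef_pos: [0.4887, -0.2263, 0.0307]
tcp_rot: [0.648, 0.761, -0.0, -0.003]
contact_force: [-0.3, 0.0, -3.0]
opening: 0.294
13.4667 [ 0.4887 -0.2263  0.0307] [-0.29  0.   -2.98]
mouth row 119 red rows []
```

View pics/a12.png

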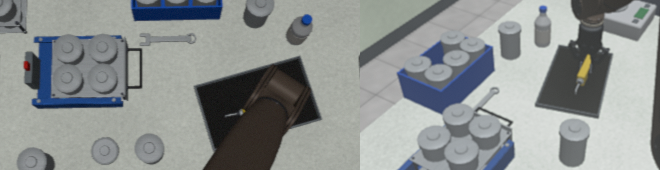

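```bash

python3 -m jog '{"travel":[[17,0,0],[0,0,-8],[0,0,-4],[0,0,-2],[0,0,0]],"dr":[[0,0,0],[0,0,0],[0,0,0],[0,0,0],[0,0,0]],"jaw":[255,255,255,255,255]}' 60
python3 -m jog '{"travel":[[0,0,-1],[0,0,-1],[0,0,-0.5],[0,0,0]],"dr":[[0,0,0],[0,0,0],[0,0,0],[0,0,0]],"jaw":[255,255,255,255]}' 60
```

```text
time: 14.03
eef_pos: [0.5065, -0.2274, 0.0186]
tcp_rot: [0.648, 0.761, -0.0, -0.001]
contact_force: [0.0, 0.7, -1.1]
opening: 0.299
time: 14.37
eef_pos: [0.5074, -0.228, 0.0169]
tcp_rot: [0.649, 0.761, -0.0, -0.0]
contact_force: [-0.7, -1.1, -1.8]
opening: 0.295
```

```bash

python3 -m jog '{"travel":[[0,0,-1],[0,0,-1],[0,0,0],[0,0,0]],"dr":[[0,0,0],[0,0,0],[0,0,0],[0,0,0]],"jaw":[255,255,255,255]}' 60
python3 -m jog '{"travel":[[0,0,-1],[0,0,0],[0,0,0]],"dr":[[0,0,0],[0,0,0],[0,0,0]],"jaw":[255,255,255]}' 60
```

```text
time: 14.7
eef_pos: [0.5076, -0.228, 0.0166]
tcp_rot: [0.648, 0.761, -0.0, -0.001]
contact_force: [-5.1, 3.4, 8.6]
opening: 0.295
time: 14.95
eef_pos: [0.5076, -0.228, 0.0166]
tcp_rot: [0.648, 0.761, -0.0, -0.001]
contact_force: [-7.6, 4.0, 14.0]
opening: 0.293
```

```bash

python3 -m jog '{"travel":[[0,0,1],[0,0,1],[0,0,0],[0,0,0]],"dr":[[0,0,0],[0,0,0],[0,0,0],[0,0,0]],"jaw":[255,255,255,255]}' 60
python3 -m jog '{"travel":[[0,0,0],[0,0,0],[0,0,0],[0,0,0],[0,0,0]],"dr":[[0,0,0],[0,0,0],[0,0,0],[0,0,0],[0,0,0]],"jaw":[130,100,60,30,0]}' 20
python3 -m jog '{"travel":[[0,0,0],[0,0,10],[0,0,30],[0,0,35],[0,0,35]],"dr":[[0,0,0],[0,0,0],[0,0,0],[0,0,0],[0,0,0]],"jaw":[0,0,0,0,0]}' 20
python3 -m jog '{"travel":[[0,0,20],[0,0,0],[0,0,0]],"dr":[[0,0,0],[0,0,0],[0,0,0]],"jaw":[0,0,0]}' 20
python3 -c "
from h import *
s=get_state();w=read_camera('wrist');C=cam('wrist',s);print(line_ends(C,yellow(w),.046));cv2.imwrite('pics/w13.png',w[:,:,::-1])"
```

```text
time: 15.28
eef_pos: [0.5078, -0.2281, 0.0167]
tcp_rot: [0.648, 0.761, -0.0, 0.0]
contact_force: [-2.6, 1.4, 6.4]
opening: 0.296
time: 15.7
eef_pos: [0.5074, -0.2279, 0.0155]
tcp_rot: [0.649, 0.761, 0.0, -0.0]
contact_force: [-0.3, -0.4, -0.4]
opening: 0.978
time: 16.12
eef_pos: [0.5069, -0.2275, 0.1269]
tcp_rot: [0.649, 0.761, -0.0, -0.001]
contact_force: [0.8, -0.1, 0.6]
opening: 0.995
time: 16.37
eef_pos: [0.5084, -0.2285, 0.1482]
tcp_rot: [0.648, 0.761, 0.0, 0.002]
contact_force: [0.6, -0.3, -0.8]
opening: 1.001
((507.2071838378906, -223.97735595703125), (26.257116317749023, 127.9001235961914), 9.20136833190918)
```

View pics/w13.png

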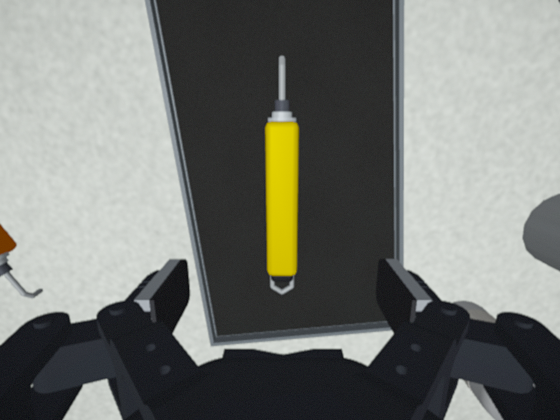

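```bash
python3 -c "
from h import *
t=read_camera('top')[:,:,::-1];a=cv2.imread('pics/top0.png')
d=np.abs(t.astype(int)-a).max(2)
for n,(u,v) in dict(potL=(122,262),lid=(195,250),pot=(240,248),potR=(349,107),bottle=(391,130),wrench=(258,139)).items(): print(n,(d[v-16:v+16,u-18:u+18]>40).sum())
print(sign_off())"
```

```text
potL 0
lid 0
pot 0
potR 0
bottle 5
wrench 0
the job is handed in; nothing more can be done
None
```

The pull test is done: the catch held the carrier at about 10 N for 3 s. I then unhooked the gauge, laid it back in its tray and handed the job in at about 16 s.

- **Pull:** I hooked the gauge over the bail and pulled in line with the frame. The carrier slid out, then the catch stopped it. I kept pulling until the red band stood at the mouth and held from about 7.98 to 10.95 s. The force read 9.1–10.6 N, averaging about 10.0 N.
- **Barrel reading:** about 2.3 mm of red showed in front of the gauge's silver bush, unchanged from start to end of the hold. I could not tell whether the bush or the yellow case face counts as the mouth. The barrel was drawn out about 36.4 mm by the one and about 39 mm by the other, and both lie in the band (34–42 mm).
- **Unhooking:** the barrel was back home, and the hook lifted off the bail with no load.
- **Gauge in tray:** the last wrist picture shows it flat, hook end toward +y, within about 4 mm of where it started. While lowering it I pressed it onto the mat with up to about 16 N before easing up and letting go.
- **Bystanders:** comparing the first and last top pictures, the pots, lid and wrench showed no change. A few pixels differed at the bottle; the arm did not go near it, so I put this down to shading.

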